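# Roll a flatted shaft home in its V-block

## Task

Two steel shafts with cross handles lie in V-blocks on the bench. Take the one with a flat along its length (not the plain round one) and roll it in its groove: push its handle slowly up and over to the other side until the flat drops down flush on the groove's face, and stop there. Leave it lying along the groove like that without ever lifting it out, and do not disturb the plain round shaft.

Things in the scene. Friction and masses are not known exactly. Their poses are not given: they have to be found in the camera images.
- flat_shaft: loose D-section steel shaft with a cross handle, 130 mm long, 26 mm diameter, 0.4 kg; a flat 20 mm wide, 8.5 mm from the axis, runs its whole length. Lies in v_block_a. Origin: on the axis at mid-length, 34 mm above the table; x along the shaft; y, z roll with it. Starts with z up, the flat looking up and to the -y side. Home is 95 degrees of positive roll about x, axis 3 mm lower and 3 mm to -y
- flat_knob (a point): centre of the 14 mm black ball on the flatted shaft's handle, an 8 mm bar square to the shaft at mid-length, ball 60 mm from the axis. Starts leaning 50 degrees from vertical to the +y side of v_block_a. Rolls at about 1 N; once the handle is 10 to 30 degrees past upright the flat drops home by itself and the handle rests 45 degrees to the -y side. Pushed on from there (2 N) it rolls off the flat
- v_block_a: fixed V-block under the flatted shaft: dark base plate 110 x 92 x 8 mm, two grey V pieces at x = -28 and +28 mm (24 mm thick, 60 mm across, tops 36 mm above the table). Origin: underside centre; x along the groove, z up. 90 degree groove, faces at 45 degrees, bottom line at y = 0, z = 16 mm, little friction. A like block holds the round shaft
- round_knob (a point): centre of the ball on the like handle of the plain round shaft, which must stay as it is: 26 mm diameter, 100 mm long, with a 10 mm pin 22 mm long on one end, lying in the other V-block 0.2 to 0.4 m to one side; its handle leans the same way
Mind the look-alikes: they are no part of the job. What is shaped like the v_block_a but purple is not meant.

How it is judged:
By the outcome, as a careful person would: the job done as asked, in the order asked, and still so for the second after the job is handed in, with the robot touching nothing.
It also fails if it takes over 29 s, if anything falls off the work surface, if the arm or the gripper's body presses on something with over 40 N, if the wrist force passes 120 N, or if a joint passes its speed limit or range.

## Robot

A 6-joint arm with a two-finger parallel gripper is mounted at the origin on a cart in front of the work surface, level with it; the furniture and walls round the work are solid. World frame = base frame: x ahead of the robot, y to its left, z up, the work surface at z = 0. Lengths are in m, angles in rad, forces in N, time in s.
With the tool pointing down it reaches from about 0.25 to 0.725 m from the base axis. Payload 4 kg.
Tool frame: the origin (TCP) lies on the centre line of the jaws, within the pads' length; the fingertips stand 22 mm ahead of it and the grasp point (between the pads) lies 3 mm ahead of it; z points along the fingers, y is the line along which they close (so a half turn about z gives the same grasp; the last joint's range is limited). The gripper opens to 85 mm and grips with 20 to 120 N. Pads are 22 mm wide; open, the fingers measure 114 mm over their backs; the gripper's body (76 mm by 85 mm) begins 54 mm behind the grasp point. The pads swing forward as they close: fully open they stand 13 mm farther back than shut.
Start: joints at [-1.117, 0.241, 0.005, 1.335, 0, 1.571], TCP at [0.219, -0.449, 0.253] pointing down, gripper open.
Joint ranges: [-2.72, 2.72], [-1.05, 1.87], [-1.09, 1.28], [-1.99, 2.15], [-1.42, 1.44], [-3.14, 3.14]. Speed limits (rad/s): [2.79, 2.79, 3.14, 3.14, 3.14, 3.14].

## Interface

Orientations are given as a unit quaternion [x, y, z, w].
In Python, from workcell import bot gives the robot as it stands.
- The arm moves only by the shell command python3 -m inch 'ROWS'. ROWS is JSON, one flat list of numbers, 7 for each row, row after row: the shift along the world's x, y, z in mm, then the turn, a rotation vector about the world's x, y, z in rad, then the opening in per cent of the stroke, from 0 (shut) to 100 (fully open). A call has 1 to 8 rows; each row is the pose to reach, as a shift and turn from the pose commanded when the call began; what a row does not reach only later rows make up. A row lasts 1/12 s, in which the tool goes at most 41.7 mm and 7.16 degrees, less where a joint would pass 70% of its speed; a pose out of reach is approached as far as the arm can. A call with a gripper value outside its range is refused whole. The fingers move at their own pace and stop on an object; the grip force is fixed at half the most. Time passes only in rows, so rows that repeat a pose let the fingers close. It gives the time, the measured TCP pose, the force, the opening and the grip force at its end, in the units of the state.
- bot.get_obs(): the state, without advancing time (a new reading comes with each control period).
- bot.camera(name): name is "side" or "top"; returns the picture (420x560x3 uint8, blue, green, red); there is no depth.
- bot.camera_info(name): a dict with "intrinsics" (3x3 intrinsics, pixels), "distortion" ([k1, k2, p1, p2, k3] as OpenCV has them; the pictures are not rectified), "camera_from_world" (4x4, takes a point from world to camera coordinates). Camera axes: x right, y down, z forward; pixel columns grow to the right and rows downward; lengths in m; the calibration is good to about 2 mm. A picture is of the moment at which its call begins. camera_info takes no time and is no camera call.
- bot.job_done(): hands the job in; it is judged then, once.
Trained networks look in the newest picture that a camera, given by its name, has taken for a name from the list of things; names that differ only in an ending like _2 or _b are one class to them, and where a whole thing is asked for, a point or a joint stands for the part that bears it (a point fixed in the world has none). Each returns a list of dicts, best first, with "confidence" (0 to 1); they miss things now and then, are a little off and sometimes report something else, mostly with a low value. They report only what shows in the picture. A call takes as long as a camera call. They do not tell look-alikes from the thing itself.
- bot.silhouettes(camera, target): "mask" (420x560 bool, what is visible of it) and "uv" ([column, row] in pixels, amid what is visible of it).
- bot.spot_point(camera, target): "uv" ([column, row] in pixels: a listed point, or the origin of a listed thing).
The state is a dict: "clock": time; "joint_pos": joint angles; "joint_vel": joint speeds; "tau": joint torques, N m; "eef_pos": TCP position; "tool_rot": TCP orientation; "ft_force": force on the tool from outside, world axes, zero at the start; "ft_torque": the same for the moment, N m; "grip_width": finger opening in m; "grasp_force": force on a finger pad.
Only numpy, scipy, OpenCV 4.12 (cv2) and the standard library are available. Lean on these libraries where they do the work, as an engineer would, in place of code of your own. Each camera call takes 0.05 s, during which the arm holds its last target. There are 200 camera calls.

## Working session

There is one attempt and no reset: what is moved stays moved. The work goes in short steps, Python scripts to look and compute and a shell command to move; the robot and the scene stay as the last step left them, time stands still between calls to the robot, and variables do not carry over. Pictures are saved under pics/ and viewed, at most 10 in all, crops included, and the job is handed in when it is done.

```bash
mkdir -p pics
cat > h.py <<'E'
from workcell import bot
import numpy as np, cv2
def save(n,f,crop=None,s=1):
    im=bot.camera(n)
    if crop: im=im[crop[1]:crop[3],crop[0]:crop[2]]
    cv2.imwrite('pics/'+f,cv2.resize(im,None,fx=s,fy=s,interpolation=cv2.INTER_CUBIC))
def ray(n,uv):
    c=bot.camera_info(n);K=np.array(c['intrinsics'],float);T=np.array(c['camera_from_world'])
    p=cv2.undistortPoints(np.array([[uv]],float),K,np.array(c['distortion'],float))[0,0]
    R,t=T[:3,:3],T[:3,3]
    return -R.T@t, R.T@np.array([p[0],p[1],1])
def atz(n,uv,z):
    o,d=ray(n,uv); return o+d*(z-o[2])/d[2]
def tri(uvt,uvs):
    A=np.zeros((3,3));b=np.zeros(3);R=[]
    for n,uv in(('top',uvt),('side',uvs)):
        o,d=ray(n,uv);d/=np.linalg.norm(d);P=np.eye(3)-np.outer(d,d);A+=P;b+=P@o;R.append((P,o))
    x=np.linalg.solve(A,b); return x,[np.linalg.norm(P@(x-o)) for P,o in R]
def proj(n,p):
    c=bot.camera_info(n);T=np.array(c['camera_from_world'])
    return cv2.projectPoints(np.array([p],float),cv2.Rodrigues(T[:3,:3])[0],T[:3,3],np.array(c['intrinsics'],float),np.array(c['distortion'],float))[0][0,0]
E
python3 - <<'E'
from h import *
save('top','t0.png');save('side','s0.png')
for c in('top','side'):
    for n in('flat_knob','round_knob','flat_shaft','v_block_a'):
        for r in bot.spot_point(c,n): print(c,n,np.round(r['uv'],1),round(r['confidence'],2))
    print(c,np.round(ray(c,(280,210)),2))
E
```

```text
top flat_knob [203.1 184.7] 0.73
top round_knob [353.9 191.4] 0.81
top flat_shaft [222.7 193.6] 0.94
top v_block_a [298.6 215.6] 0.97
top v_block_a [183.2 260.6] 0.86
top v_block_a [223.7 196.8] 0.62
top [[ 0.28  0.09  1.17]
 [ 0.15 -0.01 -0.99]]
side flat_knob [256.8 268.8] 0.74
side round_knob [276.4 169.3] 0.78
side flat_shaft [268.6 268.6] 0.67
side v_block_a [300.9 226.9] 0.74
side v_block_a [266.4 282. ] 0.7
side v_block_a [359.2 323.3] 0.58
side [[ 0.45  0.77  0.58]
 [ 0.04 -0.81 -0.59]]
```

View pics/t0.png

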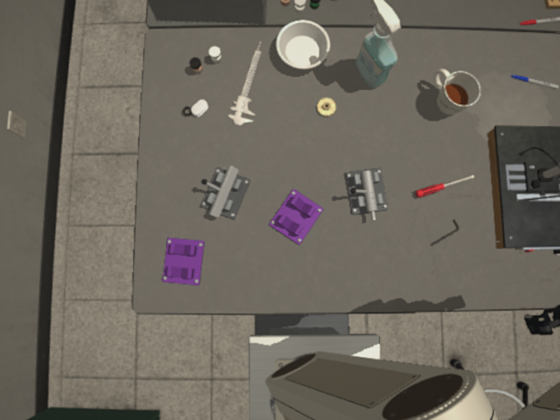

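View pics/s0.png

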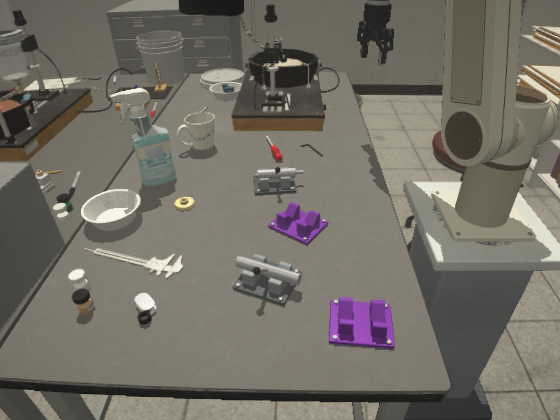

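Candidates: grey block with shaft at top (223,195) / side (268,275); grey block with shaft at top (367,192) / side (276,180), which shows a pin at its end (373,215), so that is the round one; purple blocks at top (298,216) and (183,261) are look-alikes. I choose the one at (223,195) and check it in a crop.

Run:
```python
from h import *
a=bot.camera('top');b=bot.camera('side')
f=lambda i,x,y:cv2.resize(i[y:y+65,x:x+75],(400,347),interpolation=cv2.INTER_CUBIC)
cv2.imwrite('pics/c1.png',np.hstack([f(a,187,160),f(b,230,240)]))
for n,t,s in(('knob',(203.1,184.7),(256.8,268.8)),('shaft',(222.7,193.6),(268.6,268.6)),('rknob',(353.9,191.4),(276.4,169.3))):
    x,e=tri(t,s);print(n,x.round(4),np.round(e,4))
m=bot.silhouettes('top','flat_shaft')
for r in m: print(np.round(r['uv']),r['confidence'],r['mask'].sum(), cv2.minAreaRect(np.argwhere(r['mask'])[:,::-1].astype(np.float32)))
for p in((231,168),(214,215)): print(atz('top',p,.045))
for p in((219,166),(250,180),(234,218),(203,205)): print(atz('top',p,.008))
print(bot.get_obs()['tool_rot'],bot.get_obs()['clock'])
```

```text
knob [0.512  0.2629 0.0765] [0.0037 0.0037]
shaft [0.4963 0.2208 0.0359] [0.0021 0.0021]
rknob [ 0.4933 -0.0957  0.0712] [0.0019 0.0019]
[222. 190.] 0.75 675 ((214.53738403320312, 187.6976776123047), (29.09596061706543, 54.3701171875), 22.98871612548828)
[0.55618844 0.20036515 0.045     ]
[0.43995509 0.24015958 0.045     ]
[0.57063064 0.23465843 0.008     ]
[0.53387591 0.15575339 0.008     ]
[0.43740683 0.19516719 0.008     ]
[0.47058158 0.27323735 0.008     ]
[ 9.74368438e-01  2.24958100e-01 -1.71969482e-06  4.00562142e-06] 0.65
```

View pics/c1.png

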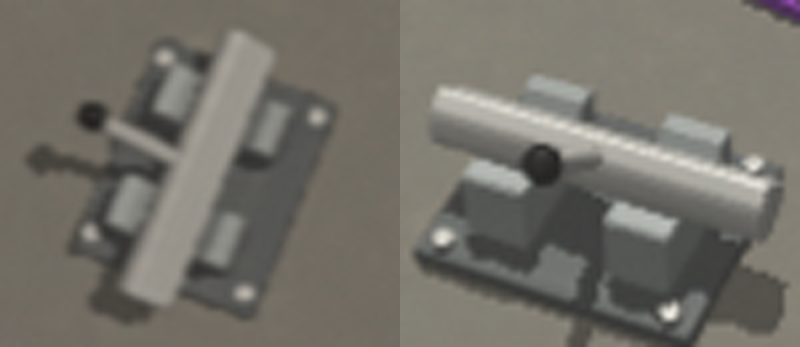

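The crop shows no pin and a longer bar, with the knob leaning to +y; the ball is at (92,115) in the left half. It is the flatted shaft. The axis lies about 21° clockwise from x, with its centre near (0.496, 0.2205). I will push with shut fingers from the knob's +y side.

```bash
python3 -m inch '[15,37,0,0,0,0.1,0, 30,74,0,0,0,0.2,0, 45,111,0,0,0,0.3,0, 60,148,0,0,0,0.4,0, 75,185,0,0,0,0.5,0, 90,222,0,0,0,0.6,0, 105,259,0,0,0,0.7,0, 120,296,0,0,0,0.75,0]'; python3 -m inch '[15,37,0,0,0,0,0, 30,74,0,0,0,0,0, 45,111,0,0,0,0,0, 60,148,0,0,0,0,0, 75,185,0,0,0,0,0, 90,222,0,0,0,0,0, 105,259,0,0,0,0,0, 120,296,0,0,0,0,0]';python3 -m inch '[15,37,0,0,0,0,0, 30,74,0,0,0,0,0, 45,111,0,0,0,0,0, 60,148,0,0,0,0,0, 69,162,-20,0,0,0,0, 69,162,-50,0,0,0,0, 69,162,-50,0,0,0,0]'
```

```text
clock: 1.32
eef_pos: [0.3394, -0.1517, 0.2536]
tool_rot: [0.823, 0.568, 0.0, 0.0]
ft_force: [0.6, 0.0, 0.7]
grip_width: -0.0001
grasp_force: 0.0
clock: 1.98
eef_pos: [0.4595, 0.1448, 0.2535]
tool_rot: [0.824, 0.566, 0.0, 0.0]
ft_force: [0.3, -0.7, 0.9]
grip_width: -0.0
grasp_force: 0.0
clock: 2.57
eef_pos: [0.5253, 0.3043, 0.1965]
tool_rot: [0.824, 0.567, -0.006, -0.0]
ft_force: [-1.7, -1.2, -0.6]
grip_width: 0.0005
grasp_force: 0.0
```

```bash
python3 -m inch '[0,0,-25,0,0,0,0, 0,0,-50,0,0,0,0, 0,0,-75,0,0,0,0, 0,0,-100,0,0,0,0, 0,0,-116,0,0,0,0, 0,0,-116,0,0,0,0, 0,0,-116,0,0,0,0]'
python3 - <<'E'
from h import *
b=bot.camera('side');a=bot.camera('top')
f=lambda i,x,y:cv2.resize(i[y:y+104,x:x+120],(400,347),interpolation=cv2.INTER_CUBIC)
cv2.imwrite('pics/c2.png',np.hstack([f(a,157,135),f(b,210,200)]))
o=bot.get_obs();print(o['eef_pos'],o['ft_force'])
e=o['eef_pos']-np.array([.496,.2205,.034]);print(e@[.934,-.358,0],e@[.358,.934,0],e[2]-.022)
E
```

```text
clock: 3.15
eef_pos: [0.5279, 0.3039, 0.0877]
tool_rot: [0.824, 0.566, -0.001, -0.0]
ft_force: [0.7, 0.7, 0.7]
grip_width: -0.0001
grasp_force: 0.0
[0.52941602 0.30490225 0.08955276] [0.18206827 0.14870713 0.50892449]
0.0009945574703594665 0.0907946347156217 0.033552763886702315
```

View pics/c2.png

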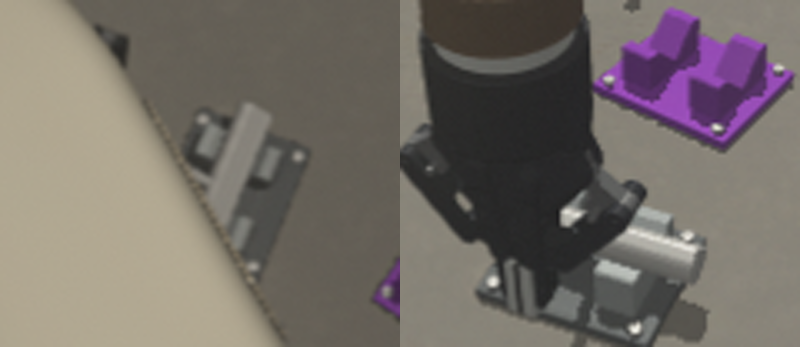

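```bash
python3 -m inch '[-2,-5,-4,0,0,0,0, -4,-11,-7,0,0,0,0, -5.5,-14.5,-7,0,0,0,0, -7,-18.5,-7,0,0,0,0, -8,-20.5,-7,0,0,0,0, -8.5,-22.5,-7,0,0,0,0, -9,-24,-7,0,0,0,0, -10,-26,-7,0,0,0,0]';  python3 -m inch '[-1,-2,0,0,0,0,0, -1.5,-4,0,0,0,0,0, -2,-6,0,0,0,0,0, -3,-7.5,0,0,0,0,0, -3.5,-9.5,0,0,0,0,0, -4,-11,0,0,0,0,0, -5,-13,0,0,0,0,0, -6,-15,0,0,0,0,0]'
python3 - <<'E'
from h import *
b=bot.camera('side')
cv2.imwrite('pics/c3.png',cv2.resize(b[200:330,200:350],(600,520),interpolation=cv2.INTER_CUBIC))
for n in('flat_knob',):
    for r in bot.spot_point('side',n): print(np.round(r['uv'],1),round(r['confidence'],2))
o=bot.get_obs()
e=o['eef_pos']-np.array([.496,.2205,.034]);print(e@[.934,-.358,0],e@[.358,.934,0],e[2]-.022+.034)
E
```

```text
clock: 3.92
eef_pos: [0.5189, 0.2793, 0.0809]
tool_rot: [0.824, 0.566, 0.001, -0.0]
ft_force: [2.0, 0.8, 0.8]
grip_width: -0.0001
grasp_force: 0.7
clock: 4.58
eef_pos: [0.512, 0.2633, 0.0802]
tool_rot: [0.824, 0.566, -0.0, 0.0]
ft_force: [0.6, 0.6, 0.7]
grip_width: 0.0
grasp_force: 0.3
[266.3 259.3] 0.81
-0.00043843684357696626 0.045424670880388714 0.058158200974002074
```

View pics/c3.png

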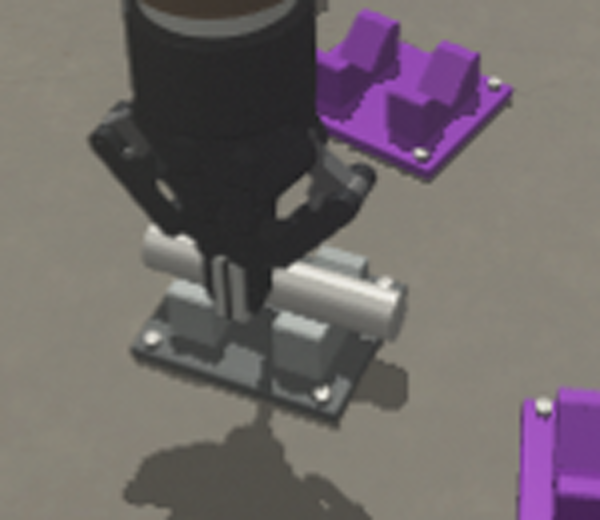

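The gripper is at mid-length with the ball hidden behind the fingers, and the shaft lies in place. By geometry the handle leans about 27°. Continue while raising the tips.

```bash
python3 -m inch '[-1,-2,2,0,0,0,0, -1.5,-4,4,0,0,0,0, -2,-6,6,0,0,0,0, -3,-8,8,0,0,0,0, -4,-10,10,0,0,0,0, -4.5,-12,12,0,0,0,0, -5.5,-14,14,0,0,0,0, -6,-16,16,0,0,0,0]';  python3 -m inch '[-0.5,-1.5,0,0,0,0,0, -1,-3,0,0,0,0,0, -1.5,-4.5,0,0,0,0,0, -2,-6,0,0,0,0,0, -3,-7.5,0,0,0,0,0, -3.5,-9,0,0,0,0,0, -4,-10.5,0,0,0,0,0, -4.5,-12,0,0,0,0,0]'
python3 - <<'E'
from h import *
b=bot.camera('side');a=bot.camera('top')
f=lambda i,x,y:cv2.resize(i[y:y+104,x:x+120],(400,347),interpolation=cv2.INTER_CUBIC)
cv2.imwrite('pics/c4.png',np.hstack([f(a,167,135),f(b,210,210)]))
for c in('side','top'):
    for r in bot.spot_point(c,'flat_knob'): print(c,np.round(r['uv'],1),round(r['confidence'],2))
o=bot.get_obs()
e=o['eef_pos']-np.array([.496,.2205,.034]);print(e@[.934,-.358,0],e@[.358,.934,0],e[2]-.022+.034)
h=np.array([.496,.2205,.031])+np.array([.358,.934,0])*-.0454+[0,0,.0424]
print('home',proj('side',h),proj('top',h))
E
```

```text
clock: 5.35
eef_pos: [0.506, 0.2474, 0.0965]
tool_rot: [0.824, 0.566, -0.0, -0.0]
ft_force: [-0.4, 1.1, -0.4]
grip_width: 0.0002
grasp_force: 0.1
clock: 6.02
eef_pos: [0.5015, 0.2354, 0.0962]
tool_rot: [0.824, 0.566, -0.0, -0.0]
ft_force: [0.3, 0.4, -0.3]
grip_width: 0.0002
grasp_force: 0.1
-9.847889705953409e-05 0.01605377799699176 0.0742761275719463
home [278.62182568 239.67187619] [238.842998   196.55703083]
```

View pics/c4.png

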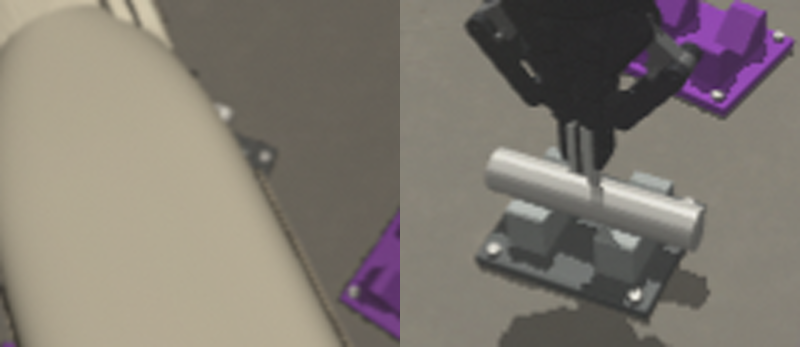

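Side view: the bar stands near upright against the fingertips at (595,185) in the crop, and the shaft is in its groove. Advance slowly.

```bash
cat > q.py <<'E'
from h import *
for c in('side','top'):
    bot.camera(c)
    for r in bot.spot_point(c,'flat_knob'): print(c,np.round(r['uv'],1),round(r['confidence'],2))
bot.camera('side')
for r in bot.silhouettes('side','flat_shaft'):
    ys,xs=np.nonzero(r['mask']);k=(xs>282)&(xs<298);print('sil',len(ys),[int(ys[xs==x].min()) for x in(285,290,295) if (xs==x).any()],[int(ys[xs==x].max()) for x in(285,290,295) if (xs==x).any()])
o=bot.get_obs()
e=o['eef_pos']-np.array([.496,.2205,.034]);print(e@[.934,-.358,0],e@[.358,.934,0],o['clock'])
E
python3 q.py
python3 -m inch '[-0.3,-1,0,0,0,0,0, -0.7,-2,0,0,0,0,0, -1,-3,0,0,0,0,0, -1.5,-4,0,0,0,0,0, -2,-5,0,0,0,0,0, -2.3,-6,0,0,0,0,0, -2.7,-7,0,0,0,0,0, -3,-8,0,0,0,0,0]'; python3 q.py
```

```text
side [277.3 168.9] 0.43
sil 896 [268, 269, 271] [281, 283, 284]
-0.00010844240995315147 0.016217502634169236 6.5167
clock: 7.18
eef_pos: [0.4986, 0.2275, 0.0963]
tool_rot: [0.824, 0.566, -0.0, -0.0]
ft_force: [-0.5, 0.3, -0.1]
grip_width: 0.0002
grasp_force: 0.1
top [353.2 189.4] 0.61
sil 901 [268, 269, 271] [281, 283, 284]
-2.248474123891371e-05 0.007600899728902127 7.4833
```

```bash
python3 -m inch '[-0.3,-1,0,0,0,0,0, -0.7,-2,0,0,0,0,0, -1,-3,0,0,0,0,0, -1.5,-4,0,0,0,0,0, -1.5,-4,0,0,0,0,0, -1.5,-4,0,0,0,0,0]'; python3 q.py; python3 -c "
from h import *
save('side','s5.png',(210,210,330,310),5)"
```

```text
clock: 7.98
eef_pos: [0.4971, 0.2235, 0.0963]
tool_rot: [0.824, 0.566, -0.0, 0.0]
ft_force: [-0.8, -0.3, -0.2]
grip_width: -0.0
grasp_force: 0.0
sil 893 [268, 269, 271] [281, 282, 283]
1.7565086805394797e-05 0.00337887043728005 8.2833
```

View pics/s5.png

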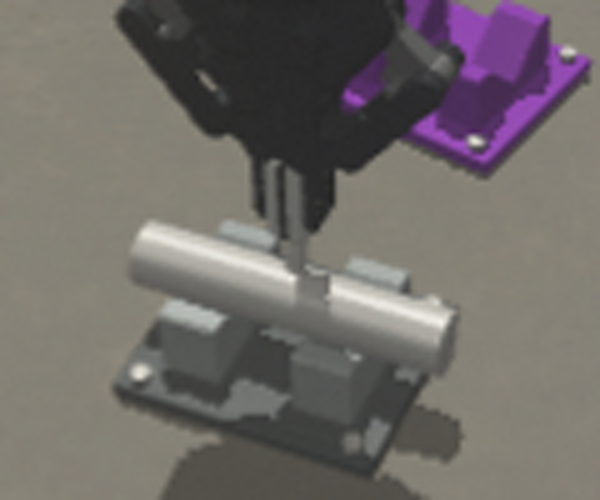

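The bar still stands at (297,245) in the crop, slightly past upright, and the shaft has not dropped. Continue, watching the bar pixel patch.

```bash
cat > w.py <<'E'
from h import *
b=bot.camera('side')[:,:,1]
print(b[252:268:2,262:282:1])
o=bot.get_obs()
e=o['eef_pos']-np.array([.496,.2205,.034]);print(e@[.358,.934,0],o['clock'])
E
python3 w.py
python3 -m inch '[-0.3,-1,0,0,0,0,0, -0.7,-2,0,0,0,0,0, -1,-3,0,0,0,0,0, -1.5,-4,0,0,0,0,0, -1.5,-4,0,0,0,0,0, -1.5,-4,0,0,0,0,0]'; python3 w.py
```

```text
[[ 51  93 105  80  51  93 104 100  75  51  44  47  43  60 120 130 130 129
  129 129]
 [130 116 105  80  51  77 100 103  77  51  44  44  76 120 129 129 129 128
  128 129]
 [172 148 115  93  58  78 100 102  97  84  70  99 123 130 130 128 129 128
  127 129]
 [166 169 150  99 107 107  98  98  95 105 125 129 129 129 128 129 128 130
  130 129]
 [152 128  95  78 105 113 108 104  98 113 126 127 128 128 129 129 130 130
  130 131]
 [202 197 194 190 164 120 105 103  96 106 115 125 128 129 128 128 129 138
  167 174]
 [217 225 230 228 227 189 136 111 102 106 152 160 160 135 131 121 126 133
  142 158]
 [174 174 174 179 186 198 201 145 117 116 116 113 113 111 183 194 190 186
  182 174]]
0.003374858989134057 8.3833
clock: 8.88
eef_pos: [0.4956, 0.2195, 0.0963]
tool_rot: [0.824, 0.566, -0.0, -0.0]
ft_force: [0.6, 0.6, -0.1]
grip_width: -0.0001
grasp_force: 0.0
[[129 112  93 101  79  50  79 101 101  76  50  46  45  57 119 130 130 129
  129 129]
 [130 129 117 107  91  57  79 100 102  92  66  50  67 109 127 129 129 128
  128 129]
 [172 164 146 139 120 108  92 104 104  98 129 123 104 123 128 130 129 128
  128 129]
 [165 169 151  99 107 125 128 117 140 159 141 110 111 126 129 130 129 129
  130 129]
 [154 130  96  79 108 124 128 135 154 151 123 103 122 129 128 128 131 131
  130 129]
 [205 200 195 193 190 174 155 150 158 139 108 122 128 128 129 128 129 125
  165 174]
 [203 214 220 220 218 213 208 201 197 193 191 187 171 164 140 123 126 134
  142 159]
 [173 175 175 175 180 190 203 206 218 221 217 214 208 205 198 195 191 187
  183 173]]
-0.0009956011855784884 8.9333
```

```bash
python3 -c "
from h import *
save('side','s6.png',(210,210,330,310),5)"; python3 q.py
```

```text
sil 973 [267, 269, 271] [281, 282, 284]
2.7444757998663365e-05 -0.000928066523483873 9.2833
```

View pics/s6.png

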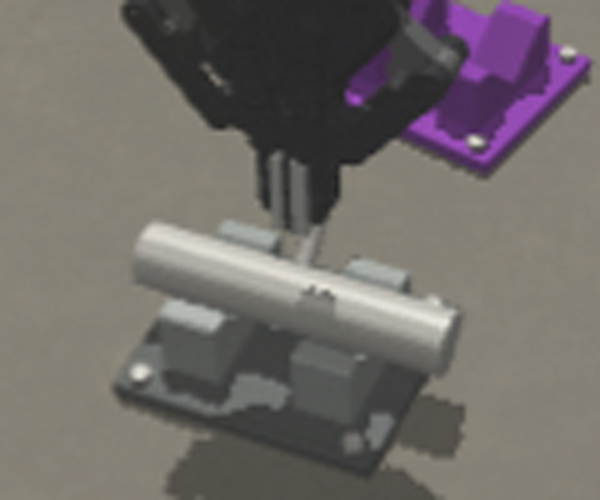

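The bar at (312,240) now leans behind the shaft, clear of the fingers: it has dropped. Retreat to +y, then go up and check.

```bash
python3 -m inch '[3,8,1,0,0,0,0, 7,18,5,0,0,0,0, 11,28,20,0,0,0,0, 15,38,45,0,0,0,0, 15,38,80,0,0,0,0, 15,38,115,0,0,0,0, 15,38,150,0,0,0,0, 15,38,180,0,0,0,0]'; python3 -m inch '[0,-40,0,0,0,0,0, 0,-80,0,0,0,0,0, 0,-120,0,0,0,0,0, 0,-160,0,0,0,0,0, -10,-200,0,0,0,0,0, -20,-240,0,0,0,0,0, -30,-280,0,0,0,0,0, -40,-320,0,0,0,0,0]'
python3 - <<'E'
from h import *
b=bot.camera('side');a=bot.camera('top')
f=lambda i,x,y:cv2.resize(i[y:y+78,x:x+90],(400,347),interpolation=cv2.INTER_CUBIC)
cv2.imwrite('pics/c7.png',np.hstack([f(a,180,150),f(b,220,220)]))
U={}
for c in('top','side'):
    for n in('flat_knob','round_knob'):
        for r in bot.spot_point(c,n):print(c,n,np.round(r['uv'],1),round(r['confidence'],2));U.setdefault((c,n),r['uv'])
for n in('flat_knob','round_knob'):
    if ('top',n) in U and ('side',n) in U:
        x,e=tri(U['top',n],U['side',n]);d=x-[.496,.2205,0];print(n,x,e,d@[.934,-.358,0],d@[.358,.934,0])
E
```

```text
clock: 9.95
eef_pos: [0.511, 0.2584, 0.2791]
tool_rot: [0.824, 0.566, 0.001, 0.0]
ft_force: [0.4, -0.3, -0.0]
grip_width: -0.0002
grasp_force: 0.0
clock: 10.62
eef_pos: [0.4704, -0.0637, 0.2767]
tool_rot: [0.824, 0.566, 0.0, 0.0]
ft_force: [0.3, -1.1, -0.6]
grip_width: -0.0
grasp_force: 0.0
top flat_knob [236.2 195.9] 0.76
top flat_knob [224.1 193.3] 0.68
side flat_knob [274.4 239.3] 0.9
side round_knob [277.9 166.8] 0.62
flat_knob [0.48411688 0.18370768 0.07822182] [np.float64(0.003590633724317672), np.float64(0.0035906337243175827)] 0.0020728154222816406 -0.038618181377779705
```

View pics/c7.png

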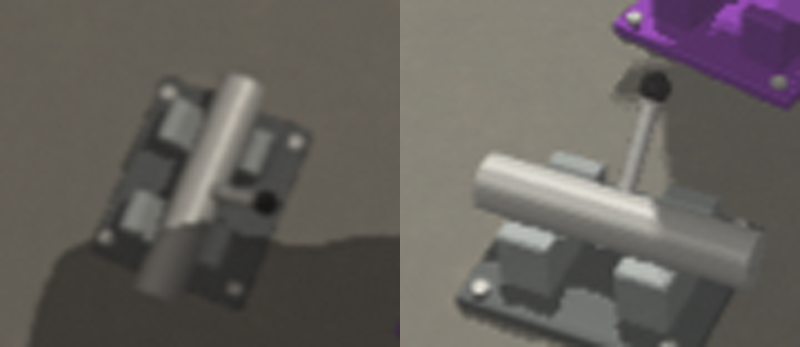

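The ball is seen at top (239.6,195.5) and side (277.4,239.6). The predicted home pixels are (238.8,196.6) and (278.6,239.7), which match within about 1 px. The shaft is flush in the groove and the arm is clear.

```bash
python3 -c "
from workcell import bot
print(bot.job_done())"
```

```text
the job is handed in; nothing more can be done
None
```

I rolled the flatted shaft over until it dropped onto its flat and handed the job in at about 11 s. The handle's ball shows within about 1 px of its home position in both cameras, and the arm never went near the round shaft at bench height.

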